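# Close the loose lid of a specimen pot in its anti-turn holder

## Robot

A 7-joint arm with a two-finger parallel gripper is mounted at the origin on the work surface. World frame = base frame: x ahead of the robot, y to its left, z up, the work surface at z = 0. Lengths are in m, angles in rad, forces in N, time in s.
With the tool pointing down it reaches from about 0.4 to 0.85 m from the base axis. Payload 10.4 kg.
Tool frame: the origin (TCP) lies midway between the tips of the shut fingers; the grasp point (between the pads) lies 19 mm behind it; z points along the fingers, y is the direction in which the jaws open and shut (so a half turn about z gives the same grasp; the last joint's range is limited). The gripper opens to 85 mm and grips with 20 to 120 N. Pads are 22 mm wide; open, the fingers measure 114 mm over their backs; the gripper's body (76 mm by 85 mm) begins 54 mm behind the grasp point. The pads swing forward as they close: fully open they stand 13 mm farther back than shut.
Start: joints at [-1.307, 0.332, -0.065, 1.46, 0.022, 1.35, -0.088], TCP at [0.177, 0.599, 0.231] pointing down, gripper open.
Joint ranges: [-2.6, 2.6], [-0.5, 2.12], [-1.47, 1.34], [0.16, 2.42], [-1.27, 4.41], [0.06, 2.06], [-2.6, 2.6]. Speed limits (rad/s): [2.22, 2.22, 2.79, 2.79, 3.14, 3.14, 3.14].

## Interface

Orientations are given as a unit quaternion [x, y, z, w].
In Python, from workcell import manip, viewer gives the robot as it stands.
- The arm moves only by the tool move_arm, never from a script. Its argument "deltas" is a list of rows, each a list of 7 numbers: the shift along the tool's x, y, z in m, then the turn, a rotation vector about the tool's x, y, z in degrees, then the opening, from -1 (shut) to 1 (fully open). In form: [[dx, dy, dz, wx, wy, wz, gripper], ...]. A call has 1 to 10 rows; each row shifts and turns the commanded pose from where the row before left it, along the tool's axes as they then stand; what a row does not reach is not made up. A row lasts 1/8 s, in which the tool goes at most 62.5 mm and 10.7 degrees, less where a joint would pass 70% of its speed; a pose out of reach is approached as far as the arm can. A call with a gripper value outside its range is refused whole. The fingers move at their own pace and stop on an object; "force" is the grip in N (left out, the last holds). Time passes only in rows, so rows that do not move let the fingers close. It gives the time, the measured TCP pose, the force and the opening at its end, in the units of the state.
- manip.get_obs(): the state, without advancing time (a new reading comes with each control period).
- viewer.camera(name): name is "scene" or "side" or "wrist"; returns (picture, depth): 384x512x3 uint8, red, green, blue; 384x512 float32, m along the optical axis (not along the pixel's ray), 0 where there is no reading.
- viewer.calibration(name): a dict with "fx", "fy", "cx", "cy" (pixels), "R" (3x3) and "t" (3): a world point X has camera coordinates R X + t; the wrist camera has in their place "T_tool_cam" (4x4, takes a point from camera to tool coordinates, whose origin is the TCP and whose axes are the flange's). Camera axes: x right, y down, z forward; pixel columns grow to the right and rows downward; lengths in m; the calibration is good to about 2 mm. A picture is of the moment at which its call begins: read the wrist's pose just before it. calibration takes no time and is no camera call.
- manip.hand_in(): hands the job in, once; it reports no verdict.
The state is a dict: "clock": time; "joint_pos": joint angles; "joint_velocities": joint speeds; "tau": joint torques, N m; "position": TCP position; "ee_rot": TCP orientation; "ft_force": force on the tool from outside, world axes, zero at the start; "torque": the same for the moment, N m; "grip_width": opening from 0.0 (shut) to 1.0 (fully open).
Only numpy, scipy, OpenCV 4.12 (cv2) and the standard library are available. Lean on these libraries where they do the work, as an engineer would, in place of code of your own. Each camera call takes 0.05 s, during which the arm holds its last target.

## Task

The lid of the smaller specimen pot is still loose, and on the bare bench the pot just spins round with its lid. Stand that pot fully down, upright, in the bench holder whose jaws fit its sides, so that it cannot spin, then turn its lid clockwise (seen from above) until it reaches its stop and let go. Leave the pot standing there, and do not disturb the larger pot, which is already closed.

Things in the scene. Friction and masses are not known exactly. Their poses are not given: they have to be found in the camera images.
- pot_center (a point): Centre of the smaller pot's body (half-way up): a white plastic box, 42 mm square and 46 mm high, loose on the bench, about 190 g with its lid. The point lies 23 mm above its underside, on the axis of the lid. x and y run square to its sides, z up; a tiny pointer lug sits at the top of its +x side.
- lid_bar (a point): Centre of the bar on the smaller pot's grey lid, on the lid's axis, 68 mm above the pot's underside. Lid: disc 40 mm across, 10 mm thick, on top of the body. Bar on it: 36 mm long (this point's x), 12 mm wide (y), 24 mm high, 56 to 80 mm above the underside. The lid cannot come off: the pot may be carried by the bar. A small pointer on the lid's +x edge stands over the pot's lug when closed.
- pot_lid (a joint): Turn of the smaller pot's lid on its body, rad: grows clockwise seen from above, from 0 (fully loose) to 1.35 (closed, hard stop, bar square to the pot's sides). Starts between 0 and 0.35. Turns stiffly (0.07 N m) and stays where left; that exceeds the friction under a pot that merely stands on the bench, so there the pot turns along.
- narrow_holder_bay (a point): Floor of the narrow aluminium holder, centre of its channel, 10 mm above the bench; fixed. Channel along this point's x, open at both ends; two jaws, 80 mm long, 45.5 mm apart (y), straight to 22 mm above this floor, then lips flaring outwards to 32 mm. Takes the smaller pot (42 mm) with any two opposite sides along the jaws. Outside 90 by 74 mm.
- wide_holder_bay (a point): The same point of the wide holder: jaws 66 mm apart, otherwise the same, outside 90 mm by 94 mm. Made for the larger pot; the smaller one would spin freely in it.
- big_pot_center (a point): Centre of the body of the larger pot, a loose bystander of the same look: 62 mm square, 54 mm high, its closed lid with bar reaching 88 mm above the bench. This point is 27 mm above its underside.
Things that resemble listed ones, but are neither listed nor needed, are in the scene too. Leave any red or turquoise look-alike of the part that bears pot_center alone.

How it is judged:
By the outcome, as a careful person would: the job done as asked, in the order asked, and still so for the second after the job is handed in, with the robot touching nothing.
It also fails if it takes over 48 s, if anything falls off the work surface, if the arm or the gripper's body presses on something with over 40 N, if the wrist force passes 120 N, or if a joint passes its speed limit or range.

## Working session

There is one attempt and no reset: what is moved stays moved. The work goes in short steps, Python scripts to look and compute and a tool call to move; the robot and the scene stay as the last step left them, time stands still between calls to the robot, and variables do not carry over. Pictures are saved under pics/ and viewed, and the job is handed in when it is done.

Besides the shell and the picture viewer there is one more tool, called after "Emit:" by a JSON object that holds its "name" and its "arguments". move_arm: Moves the arm, as the interface text tells. Its arguments: {"type":"object","properties":{"deltas":{"type":"array"},"force":{"type":"number"}},"required":["deltas"]}

```bash
mkdir -p pics
cat > h.py <<'E'
import numpy as np, cv2
from workcell import manip, viewer
from scipy.spatial.transform import Rotation as Ro
def cam(n):
    o=manip.get_obs(); im,d=viewer.camera(n); c=viewer.calibration(n)
    if n=='wrist':
        T=np.eye(4);T[:3,:3]=Ro.from_quat(o['ee_rot']).as_matrix();T[:3,3]=o['position']
        W=T@np.array(c['T_tool_cam'])
    else:
        M=np.eye(4);M[:3,:3]=c['R'];M[:3,3]=np.ravel(c['t']);W=np.linalg.inv(M)
    return im,d,c,W
def cloud(d,c,W):
    v,u=np.mgrid[:d.shape[0],:d.shape[1]]
    P=np.stack([(u-c['cx'])/c['fx']*d,(v-c['cy'])/c['fy']*d,d],-1)
    X=P@W[:3,:3].T+W[:3,3]; X[d==0]=np.nan
    return X
def save(n,im): cv2.imwrite('pics/'+n+'.png',cv2.cvtColor(im,cv2.COLOR_RGB2BGR))
E
python3 - <<'E'
from h import *
for n in ['scene','side','wrist']:
    im,d,c,W=cam(n); save(n+'0',im); np.savez(n+'0.npz',im=im,X=cloud(d,c,W))
    print(n,W[:3,3].round(3),W[:3,2].round(2))
o=manip.get_obs();print(o)
E
```

```text
scene [ 1.072 -0.16   0.646] [-0.66  0.18 -0.73]
side [1.141 0.77  0.747] [-0.5  -0.65 -0.57]
wrist [0.103 0.622 0.372] [ 0.29 -0.09 -0.95]
{'clock': 0.15, 'joint_pos': array([-1.30657448,  0.33274436, -0.06470155,  1.46072761,  0.02163275,
        1.34991616, -0.08855092]), 'joint_velocities': array([ 0.00035724, -0.00431705,  0.00115379, -0.00210782,  0.00096855,
        0.00048329, -0.0012929 ]), 'tau': array([ 1.48082428e-03, -6.25829816e+01,  4.96063416e-02, -3.91853678e+01,
        1.63856655e-02,  7.65605742e-03,  3.62323794e-05]), 'position': array([0.17674596, 0.59919522, 0.23069762]), 'ee_rot': array([ 1.42932582e-01,  9.89732274e-01, -5.48154673e-04, -3.95908205e-05]), 'ft_force': array([-0.38610967, -1.78196922,  0.54990753]), 'torque': array([-0.01512187, -0.03789081, -0.01524325]), 'grip_width': 0.9956795409236797}
```

View pics/scene0.png

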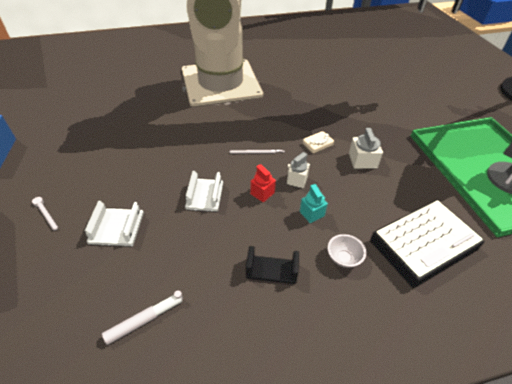

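View pics/side0.png

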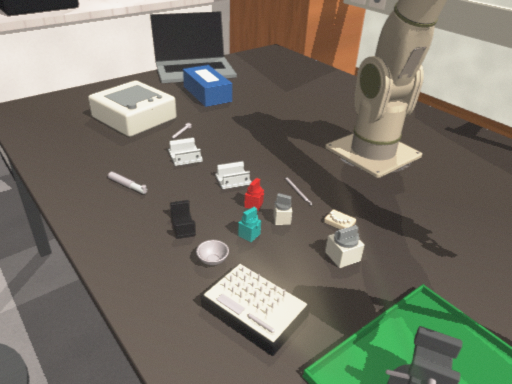

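View pics/wrist0.png

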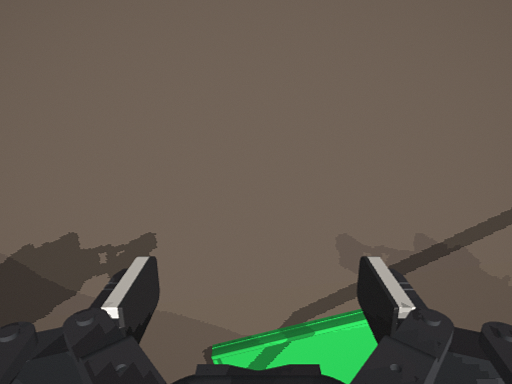

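The scene view shows the small white pot at about (298,172), between red (262,185) and turquoise (314,205). The big pot is at (366,150), the narrow holder at (205,193) and the wide one at (115,225). Next I measure them.

Run:
```python
from h import *
S=np.load('scene0.npz');D=np.load('side0.npz')
for nm,Z,pts in [('scene',S,dict(pot=(298,180),bar=(300,158),big=(366,158),nar=(205,195),wide=(115,226),red=(262,188),teal=(314,210),black=(273,268))),('side',D,dict(pot=(283,217),big=(345,252),nar=(234,178),red=(254,200),teal=(249,230)))]:
    for k,(u,v) in pts.items(): print(nm,k,Z['X'][v,u].round(3))
# top-down ortho
x0,x1,y0,y1=0.35,0.75,-0.35,0.25; s=1300
for nm,Z in (('scene',S),('side',D)):
    H=np.zeros((int((x1-x0)*s),int((y1-y0)*s),3),np.uint8); zb=np.full(H.shape[:2],-1.)
    X=Z['X'].reshape(-1,3);C=Z['im'].reshape(-1,3)
    ok=~np.isnan(X[:,0])&(X[:,0]>x0)&(X[:,0]<x1-.002)&(X[:,1]>y0)&(X[:,1]<y1-.002)&(X[:,2]<.12)
    for p,c in sorted(zip(X[ok].tolist(),C[ok].tolist()),key=lambda t:t[0][2]):
        cv2.circle(H,(int((y1-p[1])*s),int((x1-p[0])*s)),1,c,-1)
    save('top_'+nm,H)
```

```text
scene pot [0.513 0.095 0.026]
scene bar [0.497 0.099 0.082]
scene big [0.491 0.281 0.038]
scene nar [ 0.498 -0.128  0.014]
scene wide [ 0.537 -0.331  0.01 ]
scene red [ 0.537 -0.001  0.047]
scene teal [0.626 0.09  0.047]
scene black [ 0.721 -0.027  0.014]
side pot [0.501 0.114 0.022]
side big [0.491 0.318 0.048]
side nar [ 0.508 -0.096  0.032]
side red [0.527 0.024 0.033]
side teal [0.615 0.116 0.034]
```

View pics/top_scene.png

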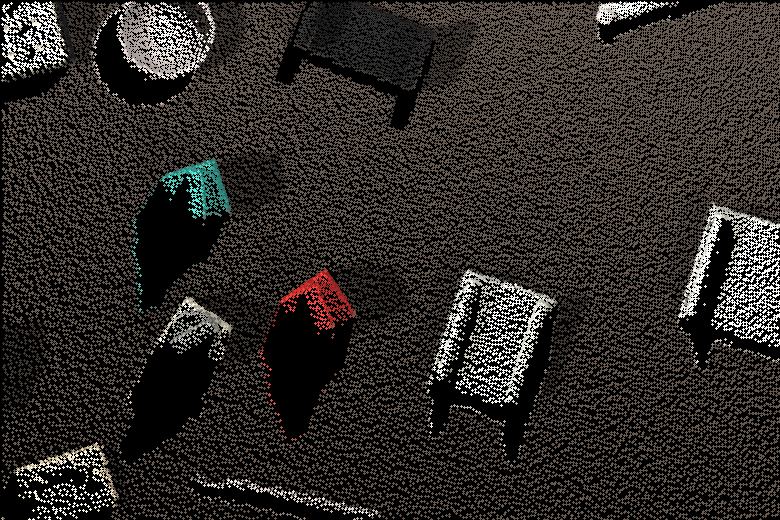

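Run:
```python
from h import *
o=manip.get_obs();R=Ro.from_quat(o['ee_rot']).as_matrix();print(R.round(3));c=viewer.calibration('wrist');print(np.array(c['T_tool_cam']).round(3),c['fx'])
# go to TCP (0.50,0.12,0.30) 
print(R.T@(np.array([.50,.10,.30])-o['position']))
```

```text
[[-0.959  0.283 -0.   ]
 [ 0.283  0.959 -0.001]
 [-0.    -0.001 -1.   ]]
[[ 0.    -0.953 -0.302  0.077]
 [ 1.     0.     0.001  0.   ]
 [-0.    -0.302  0.953 -0.142]
 [ 0.     0.     0.     1.   ]] 343.58009106072
[-0.4512888  -0.38741582 -0.06884232]
```

Emit:
{"name": "move_arm", "arguments": {"deltas": [[-0.034,-0.035,-0.003,0,0,0,1],[-0.034,-0.035,-0.003,0,0,0,1],[-0.034,-0.035,-0.003,0,0,0,1],[-0.034,-0.035,-0.003,0,0,0,1],[-0.034,-0.035,-0.003,0,0,0,1],[-0.034,-0.035,-0.003,0,0,0,1],[-0.034,-0.035,-0.003,0,0,0,1],[-0.034,-0.035,-0.003,0,0,0,1],[-0.034,-0.035,-0.003,0,0,0,1],[-0.034,-0.035,-0.003,0,0,0,1]]}}

```text
clock: 1.4
position: [0.4043, 0.166, 0.2614]
ee_rot: [0.143, 0.99, 0.0, -0.0]
ft_force: [0.5, 0.4, 0.1]
grip_width: 0.996
```

Emit:
{"name": "move_arm", "arguments": {"deltas": [[-0.034,-0.035,-0.003,0,0,0,1],[-0.034,-0.035,-0.003,0,0,0,1],[-0.034,-0.035,-0.003,0,0,0,1],[-0.028,-0.032,0,0,0,0,1],[0,0,0,0,0,0,1]]}}

```text
clock: 2.02
position: [0.4903, -0.0039, 0.2702]
ee_rot: [0.146, 0.989, -0.0, 0.0]
ft_force: [-0.2, 1.2, -0.5]
grip_width: 1.002
```

Run:
```python
from h import *
im,d,c,W=cam('wrist'); save('w1',im); np.savez('w1.npz',im=im,X=cloud(d,c,W),W=W)
o=manip.get_obs();print(o['clock'],o['position'],Ro.from_quat(o['ee_rot']).as_matrix().round(3))
```

```text
2.075 [ 0.48985526 -0.00171362  0.27006972] [[-0.958  0.286 -0.001]
 [ 0.286  0.958 -0.   ]
 [ 0.    -0.    -1.   ]]
```

View pics/w1.png

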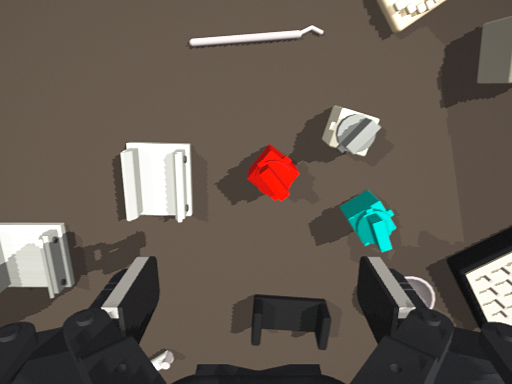

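Run:
```python
from h import *
Z=np.load('w1.npz');X=Z['X'];im=Z['im']
save('w1zoom',np.hstack([cv2.resize(im[90:170,310:400],None,fx=5,fy=5,interpolation=2),cv2.resize(im[130:230,112:202],None,fx=4,fy=4,interpolation=2)]))  if False else save('w1zoom',cv2.resize(im[90:170,310:400],None,fx=6,fy=6,interpolation=2))
u0,v0,u1,v1=310,90,400,175
P=X[v0:v1,u0:u1].reshape(-1,3)
def rect(Q,n):
    r=cv2.minAreaRect((Q[:,:2]*1000).astype(np.float32));print(n,len(Q),r,np.median(Q[:,2]).round(4))
    return r
print('bench',np.nanmedian(X[40:80,260:300,2]), X[100:110,210:240,2].mean())
print(np.histogram(P[:,2],bins=np.arange(-.01,.1,.004)))
rect(P[(P[:,2]>.072)],'bartop')
rect(P[(P[:,2]>.05)&(P[:,2]<.062)],'disc')
rect(P[(P[:,2]>.042)&(P[:,2]<.05)],'bodytop')
rect(P[(P[:,2]>.03)&(P[:,2]<.062)],'body')
Q=X[135:228,115:202].reshape(-1,3)
print(np.histogram(Q[:,2],bins=np.arange(-.01,.1,.004)))
rect(Q[(Q[:,2]>.005)],'holder'); rect(Q[(Q[:,2]>.036)],'jaws')
rect(Q[(Q[:,2]>.005)&(Q[:,2]<.016)],'floor')
```

```text
bench -0.0006997191035433281 nan
(array([   0,  367, 5317,   22,   29,   31,   26,   22,   25,   26,   26,
         27,   30,  341,   66,   86,  494,   42,   44,   45,   44,   66,
        448,    0,    0,    0,    0]), array([-0.01 , -0.006, -0.002,  0.002,  0.006,  0.01 ,  0.014,  0.018,
        0.022,  0.026,  0.03 ,  0.034,  0.038,  0.042,  0.046,  0.05 ,
        0.054,  0.058,  0.062,  0.066,  0.07 ,  0.074,  0.078,  0.082,
        0.086,  0.09 ,  0.094,  0.098]))
bartop 536 ((491.7177429199219, 100.904541015625), (12.616008758544922, 35.74539566040039), 30.588838577270508) 0.0791
disc 622 ((491.1864318847656, 100.99870300292969), (39.402122497558594, 38.73332595825195), 72.65091705322266) 0.0552
bodytop 407 ((490.65802001953125, 98.3476333618164), (46.622901916503906, 43.302371978759766), 57.13124465942383) 0.045
body 1112 ((490.65802001953125, 98.3476333618164), (46.622901916503906, 43.302371978759766), 57.13124465942383) 0.0537
(array([   0,  270, 2859,   64, 2432,  470,  116,  148,  164,  154,  406,
        286,  638,   49,    0,    0,    0,    0,    0,    0,    0,    0,
          0,    0,    0,    0,    0]), array([-0.01 , -0.006, -0.002,  0.002,  0.006,  0.01 ,  0.014,  0.018,
        0.022,  0.026,  0.03 ,  0.034,  0.038,  0.042,  0.046,  0.05 ,
        0.054,  0.058,  0.062,  0.066,  0.07 ,  0.074,  0.078,  0.082,
        0.086,  0.09 ,  0.094,  0.098]))
holder 4877 ((488.1160888671875, -128.33816528320312), (73.19198608398438, 90.46930694580078), 72.1600570678711) 0.01
jaws 839 ((488.0284729003906, -129.2133026123047), (64.38982391357422, 80.65582275390625), 71.70075988769531) 0.0403
floor 2971 ((488.1160888671875, -128.33816528320312), (73.19198608398438, 90.46930694580078), 72.1600570678711) 0.0092
```

View pics/w1zoom.png

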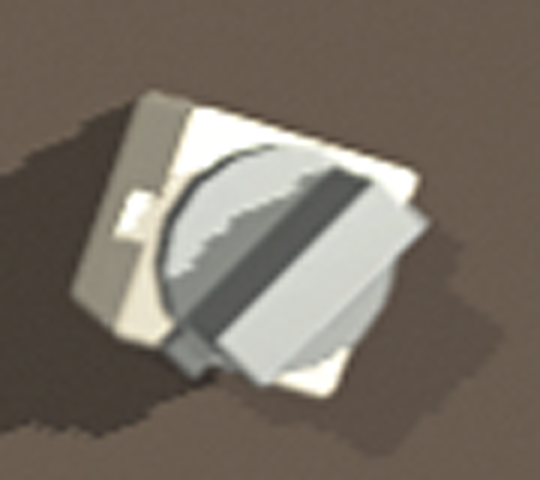

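Emit:
{"name": "move_arm", "arguments": {"deltas": [[0.0092,0.0331,0.033,0,0,0,0],[0.0092,0.0331,0.033,0,0,0,0],[0.0092,0.0331,0.034,0,0,0,0],[0,0,0,0,0,8.6,0],[0,0,0,0,0,8.6,0],[0,0,0,0,0,8.6,0],[0,0,0,0,0,8.5,0],[0,0,0,0,0,8.5,0],[0,0,0,0,0,0,0]]}}

```text
clock: 3.2
position: [0.4908, 0.1037, 0.1702]
ee_rot: [0.493, 0.87, 0.0, -0.0]
ft_force: [-0.4, 0.3, 0.0]
grip_width: 0.501
```

Run:
```python
from h import *
im,d,c,W=cam('wrist'); save('w2',im); X=cloud(d,c,W);np.savez('w2.npz',im=im,X=X,W=W)
o=manip.get_obs();R=Ro.from_quat(o['ee_rot']).as_matrix();print(o['clock'],o['position'],R.round(3),np.degrees(np.arctan2(R[1,1],R[0,1])),o['joint_pos'].round(2),o['grip_width'])
```

```text
3.25 [0.49092032 0.10347936 0.17016905] [[-0.516  0.857 -0.   ]
 [ 0.857  0.516  0.   ]
 [ 0.    -0.    -1.   ]] 31.043124957373266 [-0.8   0.1   0.53  1.89 -0.06  1.17  0.3 ] 0.5011494647338948
```

View pics/w2.png

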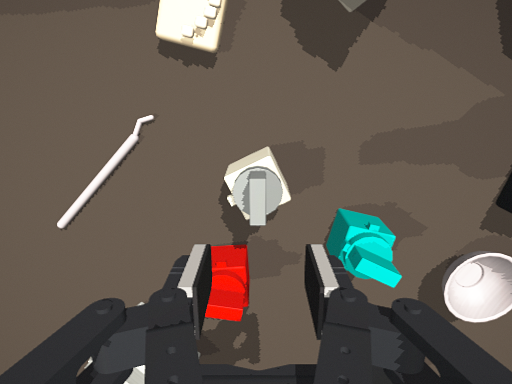

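Run:
```python
from h import *
Z=np.load('w2.npz');X=Z['X'];im=Z['im'].astype(int)
def rect(Q,n):
    r=cv2.minAreaRect((Q[:,:2]*1000).astype(np.float32));print(n,len(Q),np.round(r[0],1),np.round(r[1],1),round(r[2],2),np.median(Q[:,2]).round(4))
P=X[140:232,215:300].reshape(-1,3); z=P[:,2]
rect(P[z>.076],'bar'); rect(P[(z>.05)&(z<.06)],'disc'); rect(P[(z>.042)&(z<.05)],'bodytop')
# body top edges: white mask top polygon
B=P[(z>.043)&(z<.0475)]
T=np.eye(4)
# body sides direction: project body-top hull, find longest hull edges
h=cv2.convexHull((B[:,:2]*1000).astype(np.float32))[:,0]
for a,b in zip(h,np.roll(h,-1,0)):
    if np.linalg.norm(b-a)>6: print(np.round(a,1),np.round(b,1),np.degrees(np.arctan2(*(b-a)[::-1])).round(1),np.linalg.norm(b-a).round(1))
save('w2z',cv2.resize(Z['im'][140:240,210:310],None,fx=6,fy=6,interpolation=2))
# obstacles in tool coords of TCP
o=manip.get_obs();R=Ro.from_quat(o['ee_rot']).as_matrix()
for n,m in(('red',(im[...,0]>120)&(im[...,1]<60)),('teal',(im[...,1]>90)&(im[...,0]<60))):
    Q=(X[m&(X[...,2]>.02)&(X[...,2]<.1)]-o['position'])@R; print(n,np.nanpercentile(Q,[1,99],axis=0).round(3))
```

```text
bar 818 [491.9 101.5] [11.8 36.1] 30.55 0.0791
disc 1210 [491.4 102.1] [39.3 38.3] 28.3 0.0551
bodytop 707 [490.3  99.3] [47.1 42.4] 56.66 0.0449
[515.8 110.7] [496.1 123.7] 146.7 23.6
[496.1 123.7] [488.4 128.6] 147.6 9.2
[483.5 127.5] [466.9 102.2] -123.1 30.2
[464.9  94.4] [475.   81.4] -52.3 16.4
[479.7  78.1] [497.7  73.4] -14.6 18.7
[498.4  74. ] [518.8 104.5] 56.2 36.6
red [[-0.109 -0.041  0.09 ]
 [-0.069 -0.01   0.149]]
teal [[-0.077  0.069  0.09 ]
 [-0.035  0.114  0.149]]
```

View pics/w2z.png

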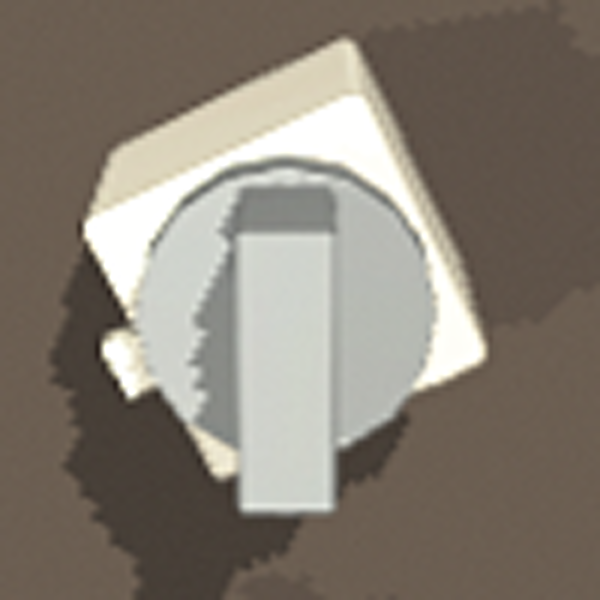

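Emit:
{"name": "move_arm", "arguments": {"deltas": [[-0.0019,-0.0002,0.022,0,0,0.5,0],[0,0,0.03,0,0,0,0],[0,0,0.03,0,0,0,0],[0,0,0.02,0,0,0,0],[0,0,0.01,0,0,0,0],[0,0,0,0,0,0,0]], "force": 50}}

```text
clock: 4.0
position: [0.4919, 0.1009, 0.0581]
ee_rot: [0.497, 0.868, -0.0, -0.0]
ft_force: [0.3, 0.3, -0.3]
grip_width: 0.498
```

Emit:
{"name": "move_arm", "arguments": {"deltas": [[0,0,0,0,0,0,-1],[0,0,0,0,0,0,-1],[0,0,0,0,0,0,-1],[0,0,0,0,0,0,-1]], "force": 50}}

```text
clock: 4.5
position: [0.4928, 0.101, 0.0591]
ee_rot: [0.498, 0.867, 0.001, 0.0]
ft_force: [-0.2, -0.5, 5.6]
grip_width: 0.129
```

Emit:
{"name": "move_arm", "arguments": {"deltas": [[0,0,-0.015,0,0,0,-1],[0,0,-0.035,0,0,0,-1],[0,0,-0.035,0,0,0,-1],[0,0,-0.03,0,0,0,-1],[0,0,0,0,0,0,-1]]}}

```text
clock: 5.12
position: [0.4934, 0.101, 0.176]
ee_rot: [0.498, 0.867, 0.002, 0.001]
ft_force: [0.4, 1.0, -2.0]
grip_width: 0.126
```

Run:
```python
from h import *
im,d,c,W=cam('wrist'); save('w3',im); X=cloud(d,c,W);np.savez('w3.npz',im=im,X=X,W=W)
o=manip.get_obs();R=Ro.from_quat(o['ee_rot']).as_matrix();print(o['clock'],o['position'],R.round(3),np.degrees(np.arctan2(R[1,1],R[0,1])),o['joint_pos'].round(2),o['grip_width'],o['ft_force'])
print('to',R.T@(np.array([.488,-.1285,.1685])-o['position']))
```

```text
5.175 [0.49254189 0.10084146 0.17424527] [[-0.504  0.864  0.002]
 [ 0.864  0.504  0.001]
 [ 0.     0.002 -1.   ]] 30.266871278132466 [-0.8   0.1   0.54  1.88 -0.06  1.17  0.29] 0.12594848906311726 [ 0.43251408 -0.19583206 -2.22973319]
to [-0.19579116 -0.1195282   0.00547487]
```

View pics/w3.png

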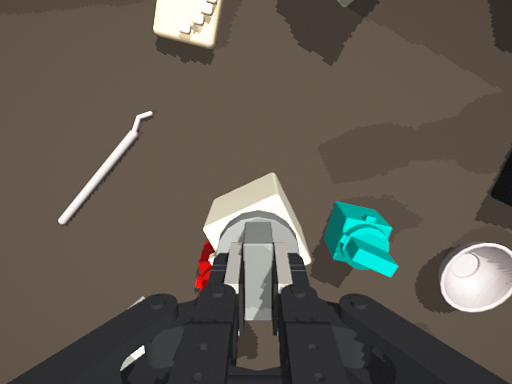

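Emit:
{"name": "move_arm", "arguments": {"deltas": [[-0.0392,-0.0239,0,0,0,0,-1],[-0.0392,-0.0239,0,0,0,0,-1],[-0.0392,-0.0239,0,0,0,0,-1],[-0.0392,-0.0239,0,0,0,0,-1],[-0.0392,-0.0239,0,0,0,0,-1],[0,0,0,0,0,-7.6,-1],[0,0,0,0,0,-7.6,-1],[0,0,0,0,0,0,-1],[0,0,0,0,0,0,-1]]}}

```text
clock: 6.3
position: [0.4874, -0.1287, 0.1728]
ee_rot: [0.38, 0.925, -0.0, -0.0]
ft_force: [0.2, -0.4, -1.3]
grip_width: 0.129
```

Run:
```python
from h import *
o=manip.get_obs();R=Ro.from_quat(o['ee_rot']).as_matrix();print(o['clock'],o['position'],np.degrees(np.arctan2(R[1,1],R[0,1])),o['joint_pos'].round(2),o['grip_width'],o['ft_force'])
def rect(Q,n):
    r=cv2.minAreaRect((Q[:,:2]*1000).astype(np.float32));print(n,len(Q),np.round(r[0],1),np.round(r[1],1),round(r[2],2),np.median(Q[:,2]).round(4))
for n in ('wrist','scene'):
    im,d,c,W=cam(n); X=cloud(d,c,W);np.savez(n+'4.npz',im=im,X=X,W=W)
    save(n+'4',im if n=='wrist' else cv2.resize(im[90:250,110:310],None,fx=3,fy=3))
    near=(abs(X[...,0]-.488)<.07)&(abs(X[...,1]+.1285)<.07)
    rect(X[near&(X[...,2]>.004)&(X[...,2]<.045)],'holder')
    rect(X[near&(X[...,2]>.036)&(X[...,2]<.045)],'jaws')
    rect(X[near&(X[...,2]>.10)&(X[...,2]<.157)],'pot')
```

```text
6.3 [ 0.48743945 -0.12865388  0.17275403] 45.3096726700085 [-0.51  0.11  0.73  1.88 -0.08  1.17  1.04] 0.1294427204400489 [ 0.24526723 -0.36290519 -1.26681386]
holder 5585 [ 487.9 -128.9] [73.6 90. ] 71.75 0.0097
jaws 1160 [ 487.9 -129. ] [64.1 80.2] 71.77 0.0404
pot 1963 [ 485.  -130.1] [47.2 40.7] 70.87 0.1402
holder 1085 [ 484.7 -127.9] [134.2 132.6] 2.96 0.0124
jaws 184 [ 487.9 -129.7] [63.4 80.9] 71.84 0.0421
pot 352 [ 486.7 -131.1] [47.2 43.8] 71.57 0.1377
```

View pics/wrist4.png

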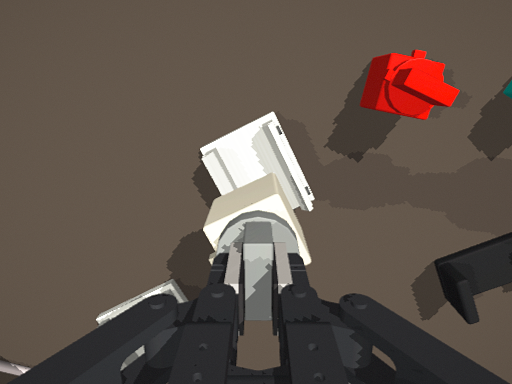

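View pics/scene4.png

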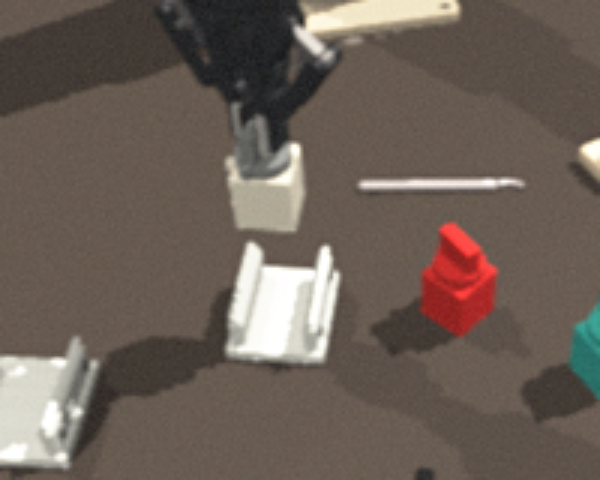

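Emit:
{"name": "move_arm", "arguments": {"deltas": [[0,0,0.02,0,0,0,-1],[0,0,0.03,0,0,0,-1],[0,0,0.01,0,0,0,-1],[0,0,0.01,0,0,0,-1],[0,0,0.008,0,0,0,-1],[0,0,0,0,0,0,-1]]}}

```text
clock: 7.15
position: [0.4878, -0.1287, 0.0952]
ee_rot: [0.379, 0.925, -0.0, -0.0]
ft_force: [-0.1, -0.2, -1.6]
grip_width: 0.129
```

Emit:
{"name": "move_arm", "arguments": {"deltas": [[0,0,0.007,0,0,0,-1],[0,0,0.007,0,0,0,-1],[0,0,0.005,0,0,0,-1],[0,0,0.003,0,0,0,-1],[0,0,0,0,0,0,-1]]}}

```text
clock: 7.78
position: [0.4877, -0.1288, 0.0731]
ee_rot: [0.379, 0.925, -0.0, -0.0]
ft_force: [-0.3, 0.8, -3.2]
grip_width: 0.131
```

Emit:
{"name": "move_arm", "arguments": {"deltas": [[0,0,0.002,0,0,0,-1],[0,0,0.002,0,0,0,-1],[0,0,0.001,0,0,0,-1],[0,0,0,0,0,0,-1]]}}

```text
clock: 8.28
position: [0.4881, -0.1289, 0.0691]
ee_rot: [0.379, 0.925, 0.0, 0.0]
ft_force: [-3.8, 0.7, 9.8]
grip_width: 0.13
```

Emit:
{"name": "move_arm", "arguments": {"deltas": [[0,0,-0.0005,0,0,6,-1],[0,0,0,0,0,6,-1],[0,0,0,0,0,6,-1],[0,0,0,0,0,6,-1],[0,0,0,0,0,6,-1]]}}

```text
clock: 8.9
position: [0.488, -0.129, 0.0691]
ee_rot: [0.607, 0.795, 0.0, 0.0]
ft_force: [-1.9, -0.9, 3.7]
grip_width: 0.13
```

```bash
cat > st.py <<'E'
from h import *
o=manip.get_obs();R=Ro.from_quat(o['ee_rot']).as_matrix();print(o['clock'],o['position'].round(4),np.degrees(np.arctan2(R[1,1],R[0,1])).round(2),o['grip_width'].round(3),o['ft_force'].round(1),o['torque'].round(3),o['joint_pos'].round(2))
E
python3 st.py
```

```text
Traceback (most recent call last):
  File "st.py", line 2, in <module>
    o=manip.get_obs();R=Ro.from_quat(o['ee_rot']).as_matrix();print(o['clock'],o['position'].round(4),np.degrees(np.arctan2(R[1,1],R[0,1])).round(2),o['grip_width'].round(3),o['ft_force'].round(1),o['torque'].round(3),o['joint_pos'].round(2))
                                                                                                                                                     ^^^^^^^^^^^^^^^^^^^^^
AttributeError: 'float' object has no attribute 'round'
```

Emit:
{"name": "move_arm", "arguments": {"deltas": [[0,0,0,0,0,6,-1],[0,0,0,0,0,6,-1],[0,0,0,0,0,6,-1],[0,0,0,0,0,6,-1],[0,0,0,0,0,0,-1]]}}

```text
clock: 9.52
position: [0.488, -0.1291, 0.0691]
ee_rot: [0.758, 0.652, 0.0, 0.0]
ft_force: [-1.7, -0.6, 3.9]
grip_width: 0.129
```

```bash
sed -i "s/o\['grip_width'\].round(3)/o['grip_width']/" st.py; python3 st.py
```

```text
9.525 [ 0.488  -0.1291  0.0691] -8.54 0.12878654020882943 [-1.7 -0.6  3.9] [-0.32   0.4    0.024] [-0.6   0.31  0.88  1.99 -0.29  0.97  0.27]
```

Emit:
{"name": "move_arm", "arguments": {"deltas": [[0,0,0,0,0,5,-1],[0,0,0,0,0,4,-1],[0,0,0,0,0,0,-1]]}}

```text
clock: 9.9
position: [0.4881, -0.1291, 0.0691]
ee_rot: [0.806, 0.591, 0.0, 0.0]
ft_force: [-1.8, -0.7, 3.9]
grip_width: 0.13
```

```bash
python3 st.py
```

```text
9.9 [ 0.4881 -0.1291  0.0691] -17.47 0.12978945307086398 [-1.8 -0.7  3.9] [-0.292  0.348  0.   ] [-0.62  0.32  0.91  1.99 -0.31  0.97  0.13]
```

Emit:
{"name": "move_arm", "arguments": {"deltas": [[0,0,0,0,0,3,-1],[0,0,0,0,0,0,-1]]}}

```text
clock: 10.15
position: [0.4881, -0.129, 0.0691]
ee_rot: [0.821, 0.57, 0.0, 0.0]
ft_force: [-1.5, -1.2, 4.9]
grip_width: 0.131
```

```bash
python3 st.py
```

```text
10.15 [ 0.4881 -0.129   0.0691] -20.46 0.13092985652249226 [-1.5 -1.2  4.9] [-0.266  0.371 -0.032] [-0.63  0.33  0.92  1.99 -0.31  0.97  0.09]
```

Emit:
{"name": "move_arm", "arguments": {"deltas": [[0,0,0,0,0,2.5,-1],[0,0,0,0,0,0,-1]]}}

```text
clock: 10.4
position: [0.4881, -0.1291, 0.0691]
ee_rot: [0.834, 0.552, 0.0, 0.0]
ft_force: [-3.0, -0.7, 5.3]
grip_width: 0.128
```

```bash
python3 st.py
```

```text
10.4 [ 0.4881 -0.1291  0.0691] -22.94 0.1275833100889919 [-3.  -0.7  5.3] [-0.302  0.475  0.052] [-0.64  0.33  0.93  1.99 -0.32  0.97  0.05]
```

Emit:
{"name": "move_arm", "arguments": {"deltas": [[0,0,0,0,0,2.5,-1],[0,0,0,0,0,0,-1]]}}

```text
clock: 10.65
position: [0.4877, -0.1294, 0.0691]
ee_rot: [0.845, 0.534, -0.0, 0.0]
ft_force: [-3.5, -1.4, 6.6]
grip_width: 0.128
```

```bash
python3 st.py
```

```text
10.65 [ 0.4877 -0.1294  0.0691] -25.41 0.12765394204391192 [-3.5 -1.4  6.6] [-0.457  0.879  0.465] [-0.64  0.33  0.94  1.99 -0.32  0.97  0.01]
```

Emit:
{"name": "move_arm", "arguments": {"deltas": [[0,0,0,0,0,0,-0.3],[0,0,0,0,0,0,-0.3],[0,0,0,0,0,0,-0.3],[0,0,-0.01,0,0,0,-0.3],[0,0,-0.03,0,0,0,-0.3],[0,0,-0.04,0,0,0,-0.3],[0,0,-0.04,0,0,0,0],[0,0,0,0,0,0,0]]}}

```text
clock: 11.65
position: [0.4895, -0.1292, 0.1918]
ee_rot: [0.846, 0.533, 0.003, 0.001]
ft_force: [0.9, 0.6, -1.9]
grip_width: 0.498
```

```bash
python3 st.py
python3 - <<'E'
from h import *
def rect(Q,n):
    r=cv2.minAreaRect((Q[:,:2]*1000).astype(np.float32));print(n,len(Q),np.round(r[0],1),np.round(r[1],1),round(r[2],2),np.median(Q[:,2]).round(4))
for n in ('wrist','scene'):
    im,d,c,W=cam(n); X=cloud(d,c,W);np.savez(n+'5.npz',im=im,X=X,W=W)
    save(n+'5',im if n=='wrist' else cv2.resize(im[90:250,110:310],None,fx=3,fy=3))
    near=(abs(X[...,0]-.488)<.04)&(abs(X[...,1]+.1285)<.04)
    rect(X[near&(X[...,2]>.086)&(X[...,2]<.1)],'bar')
    rect(X[near&(X[...,2]>.052)&(X[...,2]<.0575)],'bodytop')
    rect(X[near&(X[...,2]>.06)&(X[...,2]<.07)],'disc')
E
```

```text
11.65 [ 0.4895 -0.1292  0.1918] -25.53 0.49840063068117335 [ 0.9  0.6 -1.9] [0.044 0.03  0.013] [-0.79  0.12  1.04  1.87 -0.11  1.21 -0.16]
bar 741 [ 487.6 -127.9] [36.1 12. ] 66.51 0.0892
bodytop 584 [ 487.4 -127.9] [41.5 41.9] 65.99 0.0549
disc 1137 [ 488.  -127.6] [38.5 39.4] 67.19 0.0651
bar 89 [ 487.  -129.3] [36.5 13.4] 67.84 0.0912
bodytop 74 [ 487.1 -131.9] [46.9 41.8] 66.21 0.0557
disc 116 [ 493.9 -132.2] [41.1 27.8] 77.1 0.0671
```

View pics/wrist5.png

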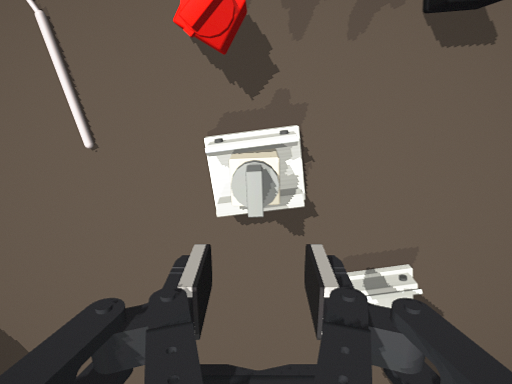

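View pics/scene5.png

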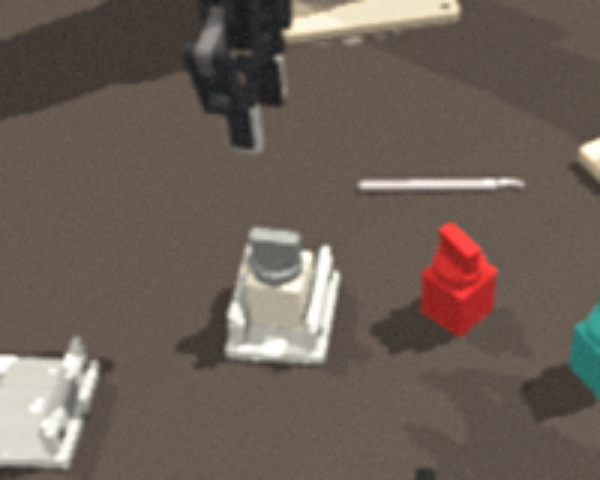

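Run:
```python
from h import *
Z=np.load('wrist5.npz');save('w5z',cv2.resize(Z['im'][120:225,200:310],None,fx=5.5,fy=5.5,interpolation=2))
X=Z['X'];im=Z['im']
# side-face direction of bar and body top: fit lines by hull
for lo,hi,n in((.086,.1,'bar'),(.052,.0575,'body')):
    m=(abs(X[...,0]-.488)<.04)&(abs(X[...,1]+.1285)<.04)&(X[...,2]>lo)&(X[...,2]<hi)
    h=cv2.convexHull((X[m][:,:2]*1000).astype(np.float32))[:,0]
    for a,b in zip(h,np.roll(h,-1,0)):
        if np.linalg.norm(b-a)>8: print(n,np.degrees(np.arctan2(*(b-a)[::-1])).round(1)%90,np.linalg.norm(b-a).round(1))
```

```text
bar 64.0 8.3
bar 66.3 17.0
bar 69.5 8.7
bar 66.5 24.9
body 65.8 9.9
body 66.600006 10.7
body 66.6 28.1
body 66.0 36.3
body 65.5 38.4
```

View pics/w5z.png

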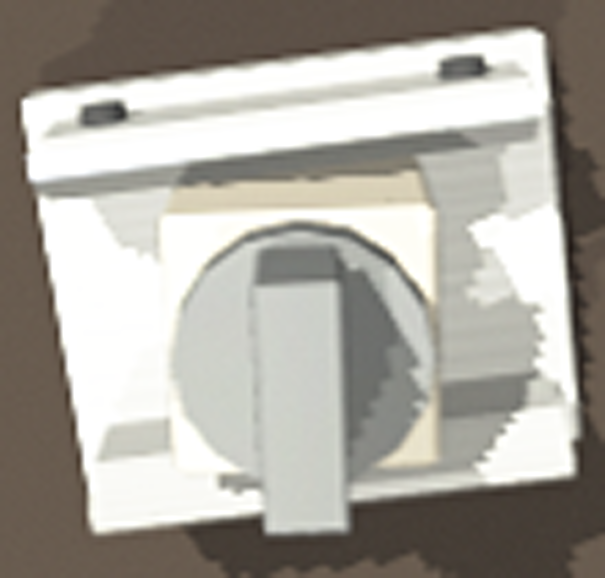

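```bash
python3 -c "
from workcell import manip
print(manip.hand_in())"
```

```text
the job is handed in; nothing more can be done
None
```

I handed the job in at about 12 s. The small pot stands in the narrow holder with its lid turned clockwise to the stop, and the gripper is well clear of it.

I picked the pot up by its bar, lined it up with the channel and lowered it until it touched the holder floor. I then turned the lid about 71° clockwise, until the wrist moment jumped from under 0.1 to about 0.47 N m. That is the roughly 64° the lid needed plus the few degrees of play the pot has in the jaws. Then I let go and lifted away.

Last checks, made after letting go:
- **Seating:** the pot's top measured 55 mm and the bar's top 89 mm above the bench. That fits a pot fully down and upright on the 10 mm floor.
- **Lid:** the bar and the pot's sides agree within about 0.5°, by the wrist camera. The lower-resolution scene view gave about 1.6°, with far fewer points. The pot sits turned about 6° in the jaws, slightly more than the 5° I expected from the gap.
- **Pointer:** the last close-up did not clearly show the lid's pointer over the lug, because the bar hid them. That the lid is closed rests on the moment jump and the square bar.
- **Other items:** the arm never went near the larger pot, and I saw no sign of contact with the red and turquoise pots. I did not re-measure any of them at the end.

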